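# Fit a cap chuck on the torque tester's shaft and hold it home

## Task

Take the cap chuck (steel knurled collar with the blue cup on top) from the bench and set it over the nose of the torque tester's shaft. Turn its collar until the keyways hidden in its bore drop over the shaft's drive pins, then push it fully home against the spring ring and finish still gripping the collar and holding it pushed home, so that I can close the tester's ball lock from its console. Leave the other things on the bench where they are.

Things in the scene. Friction and masses are not known exactly. Their poses are not given: they have to be found in the camera images.
- collar (a point): The cap chuck to fit, loose, upright on the bench: round steel collar with diamond knurl, 54 mm diameter, 34 mm high, to be gripped across any diameter; on it a blue open cup, 36 mm diameter, 16 mm high (50 mm in all, about 0.24 kg). The point lies on its axis, half-way up the collar, 17 mm above the underside; z is the axis, up.
- chuck_foot (a point): Centre of the chuck's underside. From here a bore 30.5 mm in diameter goes 31 mm up, with three keyways 120 degrees apart along its whole depth, 12 mm wide, their floors 21 mm from the axis; the bore's mouth is chamfered 1.5 mm. Nothing on the outside shows where they are.
- shaft_home (a point): The seat on the torque tester (fixed): on the axis of its upright shaft, at the top of the dark steel shoulder, 54 mm diameter, 118 mm above the bench, where the chuck's underside rests when fully home. z is up; -x points to the sloping console. The shaft does not turn: 28 mm diameter, rising 28 mm above this point, its top 5 mm tapered to 19 mm.
- drive_pins (a point): On the shaft's axis, 13 mm above the seat, level with the middle of three drive pins, 6 mm thick, 120 degrees apart, that stick out of the shaft to 19.5 mm from its axis. Shaft and pins are greased. The pins' direction differs from run to run and is not given. A chuck out of line stands level on the pins, underside 16 mm above the seat; turned in line to within about 9 degrees it goes down.
- tester_flange (a point): On the shaft's axis at the aluminium flange, 116 mm diameter, around the shoulder, 100 mm above the bench. The tester's white housing is 92 mm high with a flat top; it reaches 105 mm from the axis towards +x and either +-y, and 145 mm towards -x (the console, lower). Nothing else stands up round the shaft.
- spring_ring (a joint): Brass spring ring, 42 mm diameter, round the foot of the shaft: 0 when up, its face then 5 mm above the seat; grows as it is pressed, 0.005 m when the chuck is fully home. It pushes up with about 4 N at first, 9.5 N at home, so a chuck that is let go rises again.
- hex_mid (a point): Another adapter, to be left alone: brass knurled collar 44 mm in diameter with a dark hexagonal drive on top, 49 mm high in all; the point lies on its axis, half-way up.
- weight_mid (a point): Steel calibration weight with a small knob, to be left alone: 44 mm in diameter, 55 mm high; the point lies half-way up.
- bottle_mid (a point): Amber sample bottle with a white cap, to be left alone: 60 mm in diameter, 150 mm high; the point lies half-way up.
- tape_mid (a point): White plastic tape core lying flat, to be left alone: 90 mm in diameter, 25 mm high; the point lies at its centre.
- driver_grip (a point): Red-handled screwdriver lying on the bench, to be left alone; the point lies in the middle of its handle.
- box_mid (a point): White cardboard sample box, to be left alone: about 94 x 124 mm, 61 mm high; the point lies at its centre, half-way up.
Not all that is in view belongs to the job. What is shaped like the part that bears collar but pink is not meant.

How it is judged:
By the outcome, as a careful person would: the job done as asked, in the order asked, and still so for the second after the job is handed in, while the arm keeps its last pose, push and grip.
It also fails if it takes over 51 s, if anything falls off the work surface, if the arm or the gripper's body presses on something with over 40 N, if the wrist force passes 120 N, or if a joint passes its speed limit or range.

## Robot

A 7-joint arm with a two-finger parallel gripper is mounted at the origin on the work surface. World frame = base frame: x ahead of the robot, y to its left, z up, the work surface at z = 0. Lengths are in mm, angles in rad, forces in N, time in s.
With the tool pointing down it reaches from about 400 to 875 mm from the base axis. Payload 4.4 kg.
Tool frame: the origin (TCP) lies midway between the tips of the shut fingers; the grasp point (between the pads) lies 19 mm behind it (ctrl.pinch_z is the distance from the TCP to the grasp point, in mm); z points along the fingers, y is the line along which they close (so a half turn about z gives the same grasp; the last joint's range is limited). The gripper opens to 85 mm and grips with 20 to 120 N. Pads are 22 mm wide; open, the fingers measure 114 mm over their backs; the gripper's body (76 mm by 85 mm) begins 54 mm behind the grasp point. The pads swing forward as they close: fully open they stand 13 mm farther back than shut.
Start: joints at [1.196, 0.628, 0.038, 1.517, -0.027, 0.996, -0.02], TCP at [197.573, -619.26, 231.313] pointing down, gripper open.
Joint ranges: [-3.06, 3.06], [-0.37, 2.12], [-1.25, 1.32], [0.18, 2.47], [-1.1, 4.24], [0.23, 1.98], [-2.94, 2.94]. Speed limits (rad/s): [2.57, 2.57, 3.14, 3.14, 3.14, 3.14, 3.14].

## Interface

Orientations are given as [roll, pitch, yaw] about the fixed x, y, z axes, in that order (R = Rz(yaw) Ry(pitch) Rx(roll)).
In Python, from cell import read_state, cams, order, ctrl gives the robot as it stands.
- The arm moves only by the tool move_arm, never from a script. Its argument "targets" is text: rows parted by semicolons, each of 7 numbers parted by spaces: the gripper's target within -1 to 1 (fully open at 1, half-way at 0, shut at -1), then the shift along the tool's x, y, z in cm, then the turn, a rotation vector about the tool's x, y, z in degrees. A call has 1 to 5 rows; each row shifts and turns the commanded pose from where the row before left it, along the tool's axes as they then stand; what a row does not reach is not made up. A row lasts 1/12 s, in which the tool goes at most 41.7 mm and 7.16 degrees, less where a joint would pass 70% of its speed; a pose out of reach is approached as far as the arm can. A call with a gripper value outside its range is refused whole. The fingers move at their own pace and stop on an object; the grip force is fixed at half the most. Time passes only in rows, so rows that do not move let the fingers close. It gives the time, the measured TCP pose, the force, the opening and the grip force at its end, in the units of the state.
- read_state(): the state, without advancing time (a new reading comes with each control period).
- cams.get_image(name): name is "side" or "top" or "wrist"; returns a dict with "color" (480x640x3 uint8, red, green, blue), "fovy" (degrees; the focal length in pixels is half the picture's height over the tangent of half this angle, whatever the lens; pixels are square), "cx", "cy" (the principal point, pixels), "rvec" (rotation vector, rad) and "tvec" (3), from world to camera coordinates, as OpenCV has them. Camera axes: x right, y down, z forward; pixel columns grow to the right and rows downward; lengths in mm; the calibration is good to about 2 mm. A picture is of the moment at which its call begins. There is no depth.
- order.finish_job(): hands the job in; it is judged then, once.
The state is a dict: "clock": time; "qpos": joint angles; "qd": joint speeds; "tau": joint torques, N m; "eef_pos": TCP position; "tool_rot": TCP orientation; "force": force on the tool from outside, world axes, zero at the start; "torque": the same for the moment, N m; "width": finger opening in mm; "gripper_force": force on a finger pad.
Only numpy, scipy, OpenCV 4.12 (cv2) and the standard library are available. Lean on these libraries where they do the work, as an engineer would, in place of code of your own. Each camera call takes 0.05 s, during which the arm holds its last target. There are 200 camera calls.

## Working session

There is one attempt and no reset: what is moved stays moved. The work goes in short steps, Python scripts to look and compute and a tool call to move; the robot and the scene stay as the last step left them, time stands still between calls to the robot, and variables do not carry over. Pictures are saved under pics/ and viewed, at most 10 in all, crops included, and the job is handed in when it is done.

Besides the shell and the picture viewer there is one more tool, called after "Call:" by a JSON object that holds its "op" and its "data", one argument or row to a line. move_arm: Moves the arm, as the interface text tells. Its arguments: {"type":"object","properties":{"targets":{"type":"string"}},"required":["targets"]}

```bash
mkdir -p pics
cat > h.py <<'E'
import numpy as np,cv2
from cell import read_state,cams,order,ctrl
def grab(n,f=None):
    d=cams.get_image(n)
    if f: cv2.imwrite('pics/'+f,cv2.cvtColor(d['color'],cv2.COLOR_RGB2BGR))
    return d
def cam(d):
    R=cv2.Rodrigues(np.array(d['rvec'],float))[0];t=np.array(d['tvec'],float).ravel()
    f=240/np.tan(np.radians(d['fovy'])/2);return R,t,f
def ray(d,u,v,z):
    R,t,f=cam(d);c=-R.T@t
    w=R.T@np.array([(u-d['cx'])/f,(v-d['cy'])/f,1]);return c+w*(z-c[2])/w[2]
def proj(d,p):
    R,t,f=cam(d);q=R@np.array(p,float)+t;return d['cx']+f*q[0]/q[2],d['cy']+f*q[1]/q[2]
E
python3 - <<'E'
from h import *
for n in('top','side'):
    d=grab(n,n+'0.png');R,t,f=cam(d);print(n,-R.T@t,f,R[2])
print(read_state(),ctrl.pinch_z)
E
```

```text
top [ 486.27825277  -61.91892104 1520.85706692] 448.92447008189845 [ 6.17842061e-02  3.29731446e-05 -9.98089530e-01]
side [   65.79812965 -1045.43341244   762.15514608] 463.1213127444557 [ 0.38061306  0.77460703 -0.50509172]
{'clock': 0.1, 'qpos': array([ 1.19617665,  0.62923876,  0.0384429 ,  1.51826398, -0.02699627,
        0.9962946 , -0.02001263]), 'qd': array([-0.00043992, -0.00392433,  0.00021839, -0.00384104, -0.00033129,
       -0.0004574 ,  0.00061479]), 'tau': array([ 4.16394265e-03, -5.64531326e+01,  1.23085286e+00, -1.93974781e+01,
        1.12455367e-02,  5.49786142e-03, -1.56801782e-06]), 'eef_pos': array([ 197.41808188, -618.71260086,  230.49193242]), 'tool_rot': array([-3.13990591e+00,  1.81142347e-05,  3.08810675e-01]), 'force': array([-0.5549908 ,  0.03062903,  0.22207986]), 'torque': array([-0.01878305,  0.02483368,  0.01971676]), 'gripper_force': 0.0, 'width': 85.46625302119807} 18.700000000000003
```

View pics/top0.png

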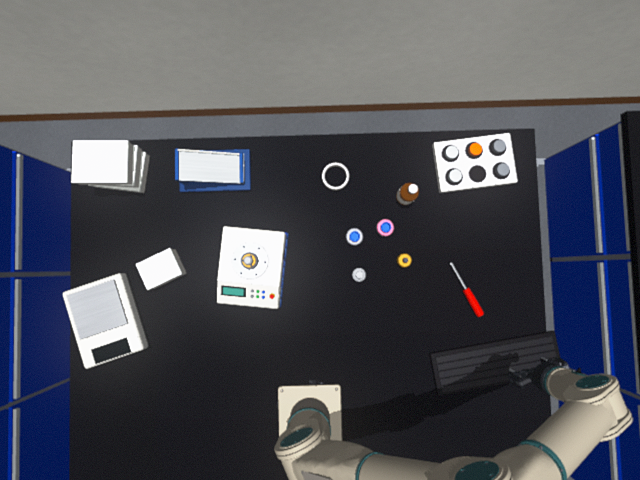

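View pics/side0.png

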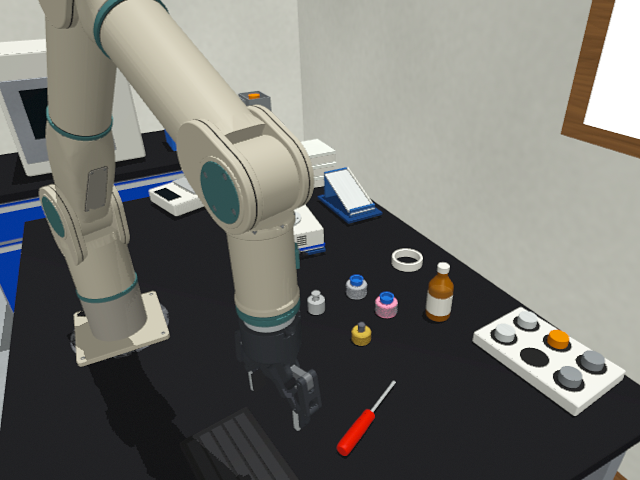

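Candidates in the top view: steel collar with blue cup (355,237), which is the target; pink collar with blue cup (386,228), the decoy; brass hex adapter (405,260); steel weight (359,274). In the side view the target is at (357,287) and the decoy at (387,304). The tester's shaft is at about (250,261) in the top view.

Run:
```python
from h import *
d=grab('top');im=d['color'];s=grab('side')
hsv=cv2.cvtColor(im,cv2.COLOR_RGB2HSV)
def comps(m,x0,x1,y0,y1,mn=15):
    k=np.zeros_like(m);k[y0:y1,x0:x1]=m[y0:y1,x0:x1]
    n,l,st,c=cv2.connectedComponentsWithStats(k);return [(st[i],c[i]) for i in range(1,n) if st[i][4]>=mn]
for st,c in comps(cv2.inRange(hsv,(100,120,80),(125,255,255)),330,420,200,260): print('blue',st,c,ray(d,*c,45))
for st,c in comps(cv2.inRange(im,(90,90,90),(255,255,255)),335,375,215,290): print('bright',st,c,ray(d,*c,34))
g=cv2.inRange(im,(100,100,100),(255,255,255))
for st,c in comps(g,205,300,215,320,500):
    m=np.zeros_like(g);m[215:320,205:300]=g[215:320,205:300];m=cv2.morphologyEx(m,cv2.MORPH_CLOSE,np.ones((15,15)))
    r=cv2.minAreaRect(max(cv2.findContours(m,0,2)[0],key=cv2.contourArea));print(r,[ray(d,*p,92) for p in cv2.boxPoints(r)])
c1=cv2.resize(im[215:315,205:300],None,fx=5,fy=5,interpolation=2);c2=cv2.resize(im[200:300,320:420],None,fx=5,fy=5,interpolation=2)
c2=cv2.resize(c2,(320,320))
o=np.zeros((500,800,3),np.uint8);o[:500,:475]=c1;o[:320,478:798]=c2
cv2.imwrite('pics/c.png',o[:,:,::-1])
```

```text
blue [381 222  10  10  79] [385.44303797 226.84810127] [ 618.29853557 -269.885784     45.        ]
blue [350 231  10  11  84] [354.39285714 236.13095238] [ 590.59193204 -166.47111232   45.        ]
bright [346 228  17  17 164] [353.84756098 236.02439024] [ 591.77667117 -165.45268911   34.        ]
bright [352 268  14  14 156] [358.65384615 274.34615385] [ 464.48927855 -177.09647779   34.        ]
((250.0191192626953, 267.0494384765625), (64.23316192626953, 78.02788543701172), 5.44033145904541) [array([388.70962428, 286.67983334,  92.        ]), array([634.74901007, 259.55381227,  92.        ]), array([609.26033561,  55.63354377,  92.        ]), array([363.75887217,  84.88722436,  92.        ])]
```

View pics/c.png

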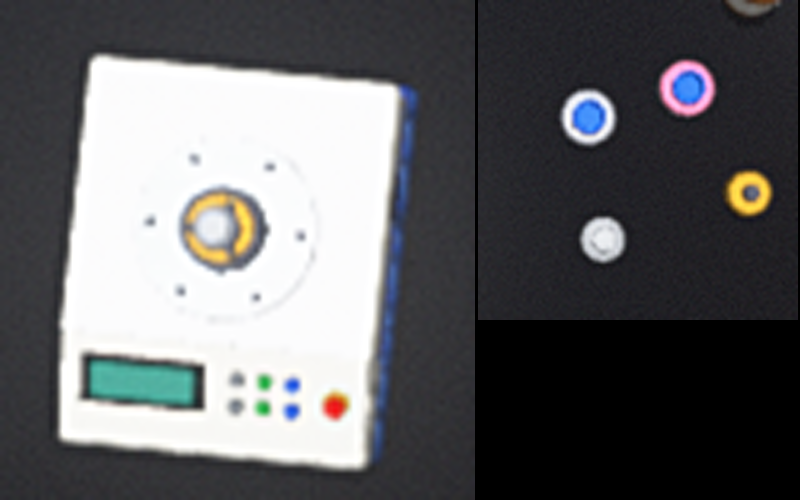

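The crop confirms the choice: steel collar with blue cup at crop (588,117), not the pink one at (687,87). The shaft, with its brass ring, is at crop (222,228). I'm moving over to it at height.

Call:
{"op": "move_arm", "data": {
  "targets": "1 3.4 -2.05 0 0 0 0;1 3.4 -2.05 0 0 0 0;1 3.4 -2.05 0 0 0 0;1 3.4 -2.05 0 0 0 0;1 3.4 -2.05 0 0 0 0"
}}

```text
clock: 0.62
eef_pos: [329.2, -468.4, 231.2]
tool_rot: [-3.141, -0.0, 0.308]
force: [1.0, 0.7, 0.3]
width: 85.6
gripper_force: 0.0
```

Call:
{"op": "move_arm", "data": {
  "targets": "1 3.4 -2.05 0 0 0 0;1 3.4 -2.05 0 0 0 0;1 3.4 -2.05 0 0 0 0;1 3.4 -2.05 0 0 0 0;1 3.4 -2.05 0 0 0 0"
}}

```text
clock: 1.03
eef_pos: [460.1, -318.9, 231.3]
tool_rot: [-3.142, 0.0, 0.309]
force: [1.5, 0.2, -0.1]
width: 85.5
gripper_force: 0.0
```

Call:
{"op": "move_arm", "data": {
  "targets": "1 3.4 -2.05 0 0 0 0;1 3.4 -2.05 0 0 0 0;1 3.4 -2.05 0 0 0 0;1 3.4 -2.05 0 0 0 0;1 0 0 0 0 0 -7.1"
}}

```text
clock: 1.45
eef_pos: [570.4, -190.0, 231.1]
tool_rot: [-3.138, -0.007, 0.446]
force: [0.2, 1.4, 0.4]
width: 85.4
gripper_force: 0.0
```

Call:
{"op": "move_arm", "data": {
  "targets": "1 0 0 0 0 0 -7.1;1 0 0 0 0 0 -7.1;1 0 0 0 0 0 -7.1;1 0 0 0 0 0 -7.1;1 0 0 0 0 0 -7.1"
}}

```text
clock: 1.87
eef_pos: [563.7, -201.1, 231.2]
tool_rot: [-3.141, 0.0, 1.059]
force: [-0.5, 0.5, 0.2]
width: 85.3
gripper_force: 0.0
```

Call:
{"op": "move_arm", "data": {
  "targets": "1 0 0 0 0 0 -7.1;1 0 0 0 0 0 -7.1;1 0 0 0 0 0 -7.1;1 0 0 0 0 0 -7.1;1 0 0 0 0 0 0"
}}

```text
clock: 2.28
eef_pos: [563.6, -201.3, 231.1]
tool_rot: [-3.141, -0.001, 1.551]
force: [0.3, -0.4, 0.8]
width: 85.3
gripper_force: 0.0
```

Run:
```python
from h import *
d=grab('wrist','w1.png');R,t,f=cam(d);s=read_state()
print(s['eef_pos'],s['tool_rot'],s['qpos'],s['clock'],-R.T@t,f,R[2],proj(d,(591,-166,40)))
```

```text
[ 563.61550533 -201.35036893  231.0924336 ] [-3.14127484e+00 -5.44480013e-04  1.54517663e+00] [ 0.49796666  0.56873865 -0.31909342  1.66078736  0.20922215  0.94623074
  0.07724764] 2.3333 [ 564.50701872 -116.28114266  374.55153233] 417.97210494307916 [-0.00638393 -0.32751686 -0.94482377] (np.float64(355.8087674249383), np.float64(162.10681903518974))
```

View pics/w1.png

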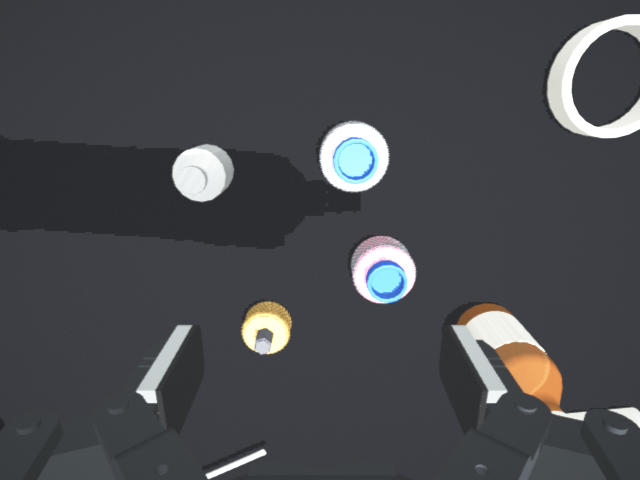

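The wrist view shows the steel and blue chuck at (355,157), the pink decoy at (384,272), the hex at (266,328) and the weight at (203,173). Next I'm refining the chuck's position.

Run:
```python
from h import *
d=grab('wrist');im=d['color'];s=read_state()
hsv=cv2.cvtColor(im,cv2.COLOR_RGB2HSV)
def big(m):
    k=np.zeros_like(m);k[115:200,305:405]=m[115:200,305:405]
    return max(cv2.findContours(k,0,1)[0],key=cv2.contourArea)
def fit(c,z):
    P=np.array([ray(d,*p[0],z)[:2] for p in c],np.float32);return cv2.minEnclosingCircle(P),P.min(0),P.max(0)
print('blue z50',fit(big(cv2.inRange(hsv,(85,90,60),(125,255,255))),50))
print('all z34',fit(big(cv2.inRange(im,(75,75,75),(255,255,255))|cv2.inRange(hsv,(85,90,60),(125,255,255))),34))
T=d=None
d=grab('top')
```

```text
blue z50 (((590.9031982421875, -163.7744903564453), 15.492855072021484), array([ 575.8829 , -178.57094], dtype=float32), array([ 606.01025, -149.41318], dtype=float32))
all z34 (((589.431884765625, -163.1638946533203), 29.415206909179688), array([ 561.24866, -191.71602], dtype=float32), array([ 618.4737 , -134.13074], dtype=float32))
```

Call:
{"op": "move_arm", "data": {
  "targets": "1 1.9 1.3 0 0 0 0;1 1.85 1.3 0 0 0 0;1 0 0 4 0 0 0;1 0 0 4 0 0 0;1 0 0 4 0 0 0"
}}

```text
clock: 2.85
eef_pos: [591.6, -163.9, 110.8]
tool_rot: [3.139, 0.001, 1.546]
force: [0.8, -0.8, -0.2]
width: 85.4
gripper_force: 0.0
```

Call:
{"op": "move_arm", "data": {
  "targets": "1 0 0 4 0 0 0;1 0 0 2.5 0 0 0;1 0 0 1.5 0 0 0;1 0 0 0 0 0 0;1 0 0 0 0 0 0"
}}

```text
clock: 3.27
eef_pos: [590.4, -164.1, 30.8]
tool_rot: [-3.14, 0.0, 1.547]
force: [-0.4, 0.6, 0.4]
width: 85.3
gripper_force: 0.0
```

Call:
{"op": "move_arm", "data": {
  "targets": "1 0 0 1.6 0 0 0;1 0 0 1.1 0 0 0;1 0 0 0 0 0 0;-1 0 0 0 0 0 0;-1 0 0 0 0 0 0"
}}

```text
clock: 3.68
eef_pos: [591.4, -164.4, 5.3]
tool_rot: [3.14, 0.0, 1.548]
force: [-0.4, 0.9, -0.0]
width: 63.8
gripper_force: 0.0
```

Call:
{"op": "move_arm", "data": {
  "targets": "-1 0 0 0 0 0 0;-1 0 0 0 0 0 0;-1 0 0 0 0 0 0;-1 0 0 0 0 0 0;-1 0 0 0 0 0 0"
}}

```text
clock: 4.1
eef_pos: [591.5, -164.5, 5.8]
tool_rot: [3.14, 0.001, 1.548]
force: [-1.3, -0.1, 5.0]
width: 52.2
gripper_force: 63.7
```

Run:
```python
from h import *
d=grab('wrist','w2.png');s=read_state();print(s['eef_pos'],s['tool_rot'],s['width'],s['gripper_force'],s['force'],s['qpos'])
```

```text
[ 591.48375034 -164.50587981    5.76318273] [3.13973781e+00 5.15397282e-04 1.54768872e+00] 52.21929049484376 63.68428224697709 [-1.70293702  0.27703376  5.7340218 ] [ 0.35449522  0.88840489 -0.21122076  1.76209742  0.33145998  0.52407268
 -0.09229409]
```

View pics/w2.png

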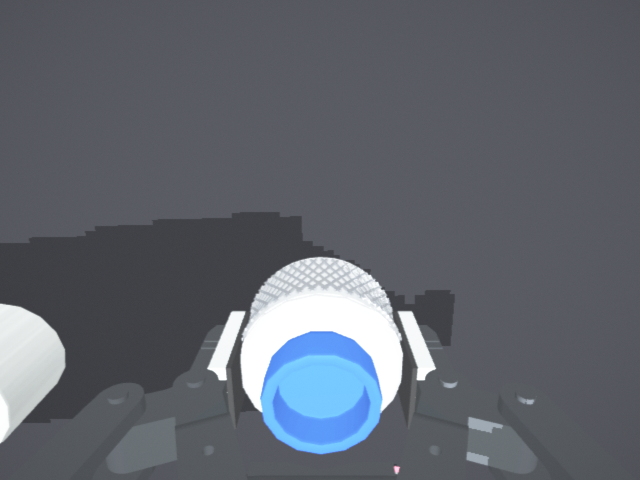

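Gripped. The image shows the steel collar between the pads, centred at about column 321, with the cup rim around (321,395). Next: measure the chuck axis relative to the TCP, and the shaft from the top view.

Run:
```python
from h import *
d=grab('wrist');im=d['color'];s=read_state();e=s['eef_pos']
hsv=cv2.cvtColor(im,cv2.COLOR_RGB2HSV)
m=cv2.inRange(hsv,(95,120,60),(125,255,255));c=max(cv2.findContours(m,0,1)[0],key=cv2.contourArea)[:,0]
P=np.array([ray(d,*p,50) for p in c])[:,:2]
lo=P[P[:,1]<np.median(P[:,1])]   # camera-far half = true rim edge
lo=P[P[:,1]<P[:,1].min()+16]
A=np.c_[2*lo,np.ones(len(lo))];x=np.linalg.lstsq(A,(lo**2).sum(1),rcond=None)[0]
print('rim circle',x[:2],np.sqrt(x[2]+x[0]**2+x[1]**2),'x mid',(P.min(0)+P.max(0))/2,'tcp',e)
# shaft from top view: dark shoulder/brass
d=grab('top');im=d['color'];hsv=cv2.cvtColor(im,cv2.COLOR_RGB2HSV)
m=np.zeros(im.shape[:2],np.uint8);m[245:278,235:267]=255
w=cv2.inRange(im,(0,0,0),(190,190,190))&m
n,l,st,ce=cv2.connectedComponentsWithStats(w)
i=1+np.argmax(st[1:,4]);k=(l==i).astype(np.uint8);c=max(cv2.findContours(k,0,1)[0],key=cv2.contourArea)
cc,r=cv2.minEnclosingCircle(c);print(st[i],ce[i],cc,r,ray(d,*cc,118))
```

```text
rim circle [ 590.53248203 -164.43090552] 17.52809514020837 x mid [ 590.56851969 -160.89494348] tcp [ 591.50549743 -164.49667111    5.75057249]
[241 253  18  17 121] [250.48760331 260.75206612] (249.35276794433594, 260.3343505859375) 8.672914505004883 [519.23425091 169.14034295 118.        ]
```

Call:
{"op": "move_arm", "data": {
  "targets": "-1 0 0 -1 0 0 0;-1 0 0 -3 0 0 0;-1 0 0 -4 0 0 0;-1 0 0 -4 0 0 0;-1 0 0 -4 0 0 0"
}}

```text
clock: 4.67
eef_pos: [589.9, -164.1, 166.3]
tool_rot: [-3.141, -0.0, 1.548]
force: [0.9, -0.8, -2.3]
width: 52.6
gripper_force: 63.9
```

Call:
{"op": "move_arm", "data": {
  "targets": "-1 0 0 -4 0 0 0;-1 0 0 -3 0 0 0;-1 3.4 -1 0 0 0 0;-1 3.4 -1 0 0 0 0;-1 3.4 -1 0 0 0 0"
}}

```text
clock: 5.08
eef_pos: [562.3, -61.0, 235.6]
tool_rot: [3.14, 0.0, 1.546]
force: [0.4, 1.2, -3.0]
width: 52.4
gripper_force: 64.0
```

Call:
{"op": "move_arm", "data": {
  "targets": "-1 3.4 -1 0 0 0 0;-1 3.4 -1 0 0 0 0;-1 3.4 -1 0 0 0 0;-1 3.4 -1 0 0 0 0;-1 3.3 -0.8 0 0 0 0"
}}

```text
clock: 5.5
eef_pos: [517.3, 109.9, 234.9]
tool_rot: [-3.141, 0.0, 1.548]
force: [-0.3, 0.0, -2.6]
width: 52.5
gripper_force: 64.0
```

Call:
{"op": "move_arm", "data": {
  "targets": "-1 0 0 0 0 0 0;-1 0 0 0 0 0 0;-1 0 0 0 0 0 0"
}}

```text
clock: 5.75
eef_pos: [518.6, 107.9, 234.6]
tool_rot: [3.142, 0.001, 1.548]
force: [0.5, -0.2, -2.0]
width: 52.5
gripper_force: 63.9
```

Run:
```python
from h import *
d=grab('wrist','w3.png');s=read_state();print(s['eef_pos'],s['tool_rot'],s['width'],s['gripper_force'],s['force'],s['qpos'],proj(d,(519,169,146)))
```

```text
[518.919525   107.10572804 234.49249682] [3.14154421e+00 1.10948491e-03 1.54666048e+00] 52.851731111149995 63.927886424353346 [-0.00824158  0.31089566 -2.68715034] [-0.01718638  0.46999462 -0.34807073  1.84122569  0.20564667  0.86575389
 -0.48861994] (np.float64(320.8282519903831), np.float64(143.07517365359544))
```

View pics/w3.png

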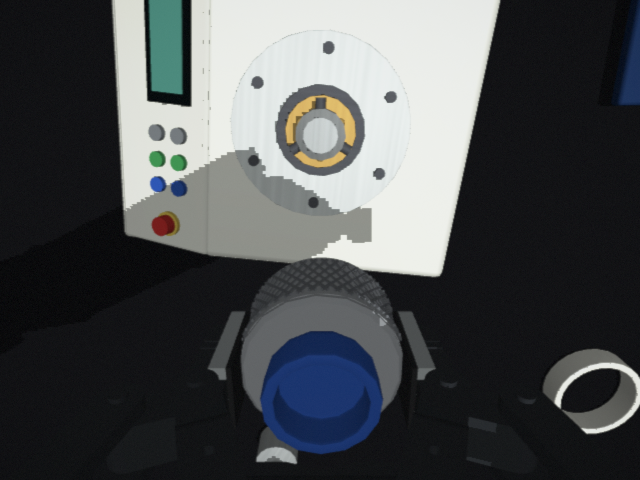

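The wrist view shows the shaft nose at about (321,136), the dark shoulder centred at about (320,130), and drive pins near (321,102), (350,152) and (292,153). The chuck is still held upright.

Run:
```python
from h import *
d=grab('wrist');im=d['color'];e=read_state()['eef_pos']
g=cv2.cvtColor(im,cv2.COLOR_RGB2GRAY);hsv=cv2.cvtColor(im,cv2.COLOR_RGB2HSV)
def edge(c,z,r0,r1,sign,img=g.astype(float)):
    pts=[]
    for a in np.radians(np.arange(0,360,4)):
        rr=np.arange(r0,r1,.25)
        v=[]
        for r in rr:
            u,w=proj(d,(c[0]+r*np.cos(a),c[1]+r*np.sin(a),z));v.append(cv2.getRectSubPix(img.astype(np.float32),(1,1),(u,w))[0,0])
        k=np.argmax(sign*np.diff(np.convolve(v,np.ones(4)/4,'same')[3:-3]))+3
        pts.append((c[0]+rr[k]*np.cos(a),c[1]+rr[k]*np.sin(a)))
    P=np.array(pts);
    for _ in range(3):
        x=np.linalg.lstsq(np.c_[2*P,np.ones(len(P))],(P**2).sum(1),rcond=None)[0];r=np.sqrt(x[2]+x[0]**2+x[1]**2)
        er=abs(np.hypot(*(P-x[:2]).T)-r);P=P[er<max(.6,np.median(er)*2)]
    return x[:2],r,len(P)
print('tcp',e)
print('shoulder',edge((519,169),118,21,33,1))
print('flange',edge((519,169),100,50,64,1))
s=edge((519,169),118,21,33,1)[0]
# pins: dark (non-yellow) within brass annulus z=123, r 18..20.5
y=cv2.inRange(hsv,(12,90,40),(32,255,255))
o=[]
for a in range(0,360,3):
    o.append(sum(y[tuple(int(round(q)) for q in proj(d,(s[0]+r*np.cos(np.radians(a)),s[1]+r*np.sin(np.radians(a)),123))[::-1])]>0 for r in (17.5,18.5,19.5)))
print(''.join(map(str,o)))
```

```text
tcp [519.03548722 106.82121419 234.40446173]
shoulder (array([518.55525773, 173.11173815]), np.float64(26.745012264500755), 84)
flange (array([518.80982462, 173.21914758]), np.float64(57.98973089123293), 63)
333333333333333333333333333001101333333333333333333333333333333333310000023333333333333333333333333333333300000023333333
```

Call:
{"op": "move_arm", "data": {
  "targets": "-1 3.3 -0.1 0 0 0 0;-1 3.3 -0.05 0 0 0 0;-1 0 0 0 0 0 0;-1 0 0 3 0 0 0;-1 0 0 2 0 0 0"
}}

```text
clock: 6.27
eef_pos: [519.6, 173.8, 183.8]
tool_rot: [3.14, -0.0, 1.547]
force: [-1.0, -0.9, -4.2]
width: 52.4
gripper_force: 63.9
```

Call:
{"op": "move_arm", "data": {
  "targets": "-1 0 0 1 0 0 0;-1 0 0 0 0 0 0;-1 0 0 0 0 0 0;-1 0 0 0 0 0 0;-1 0 0 0 0 0 0"
}}

```text
clock: 6.68
eef_pos: [519.9, 174.6, 175.6]
tool_rot: [3.139, -0.001, 1.547]
force: [-0.0, 0.7, -1.2]
width: 52.3
gripper_force: 63.9
```

Run:
```python
from h import *
s=read_state();print(s['eef_pos'],s['tool_rot'],s['force'])
d=grab('side','s1.png')['color'][190:290,240:373];cv2.imwrite('pics/s1.png',cv2.resize(d,(798,600),interpolation=2)[:,:,::-1])
```

```text
[519.92907826 174.57087606 175.58967897] [ 3.13922495e+00 -9.38016714e-04  1.54737663e+00] [-0.02825758  0.68806135 -1.22790411]
```

View pics/s1.png

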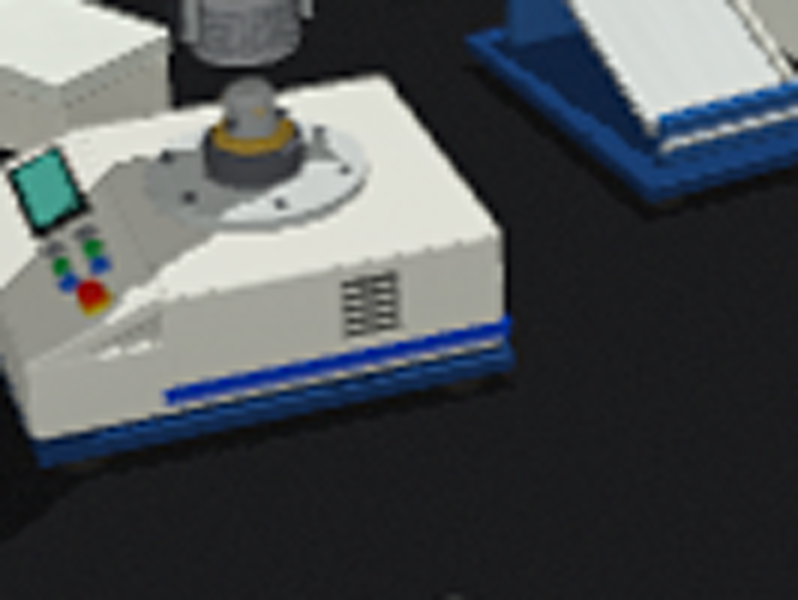

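The side view shows the chuck hanging squarely above the shaft nose. I'm trimming about 1 mm and lowering gently.

Call:
{"op": "move_arm", "data": {
  "targets": "-1 -0.12 -0.06 1 0 0 0;-1 0 0 0.8 0 0 0;-1 0 0 0.5 0 0 0;-1 0 0 0 0 0 0;-1 0 0 0 0 0 0"
}}

```text
clock: 7.15
eef_pos: [517.8, 173.2, 150.7]
tool_rot: [-3.14, 0.0, 1.548]
force: [-0.5, 0.4, -3.3]
width: 52.0
gripper_force: 63.9
```

Call:
{"op": "move_arm", "data": {
  "targets": "-1 0 0 0.4 0 0 0;-1 0 0 0.4 0 0 0;-1 0 0 0.2 0 0 0;-1 0 0 0 0 0 0;-1 0 0 0 0 0 0"
}}

```text
clock: 7.57
eef_pos: [518.4, 173.2, 141.2]
tool_rot: [3.142, 0.0, 1.548]
force: [0.5, 0.4, -3.0]
width: 52.2
gripper_force: 63.9
```

Call:
{"op": "move_arm", "data": {
  "targets": "-1 0 0 0.2 0 0 0;-1 0 0 0 0 0 0;-1 0 0 0 0 0 0"
}}

```text
clock: 7.82
eef_pos: [518.6, 173.4, 139.6]
tool_rot: [3.141, -0.0, 1.548]
force: [-0.0, 0.6, 0.4]
width: 52.3
gripper_force: 64.3
```

Call:
{"op": "move_arm", "data": {
  "targets": "-1 0 0 0.2 0 0 0;-1 0 0 0 0 0 0;-1 0 0 0 0 0 0"
}}

```text
clock: 8.07
eef_pos: [518.7, 173.5, 139.2]
tool_rot: [3.14, -0.0, 1.548]
force: [-2.6, -1.0, 12.9]
width: 52.3
gripper_force: 65.8
```

Standing on the pins with about 13 N. Turning in small steps under this light push.

Call:
{"op": "move_arm", "data": {
  "targets": "-1 0 0 0 0 0 3.5;-1 0 0 0 0 0 3.5;-1 0 0 0 0 0 3.5;-1 0 0 0 0 0 3.5;-1 0 0 0 0 0 0"
}}

```text
clock: 8.48
eef_pos: [520.1, 173.9, 139.3]
tool_rot: [3.138, -0.002, 1.301]
force: [0.2, -0.6, 9.5]
width: 52.2
gripper_force: 65.3
```

```bash
python3 -c "
from h import *
s=read_state();print(s['qpos'],s['torque'],s['tool_rot'])"
```

```text
[-0.22255148  0.61341672 -0.22915248  1.89278246  0.21760816  0.65472093
 -0.85405652] [-0.17282732  0.0130006  -0.04904313] [ 3.13762140e+00 -2.30367102e-03  1.30077941e+00]
```

Call:
{"op": "move_arm", "data": {
  "targets": "-1 0 0 0 0 0 3.5;-1 0 0 0 0 0 3.5;-1 0 0 0 0 0 3.5;-1 0 0 0 0 0 3.5;-1 0 0 0 0 0 0"
}}

```text
clock: 8.9
eef_pos: [520.2, 173.8, 139.3]
tool_rot: [3.138, -0.003, 1.056]
force: [-0.4, -0.0, 9.9]
width: 52.5
gripper_force: 65.3
```

Call:
{"op": "move_arm", "data": {
  "targets": "-1 0 0 0 0 0 3.5;-1 0 0 0 0 0 3.5;-1 0 0 0 0 0 3.5;-1 0 0 0 0 0 0;-1 0 0 0 0 0 0"
}}

```text
clock: 9.32
eef_pos: [520.2, 173.9, 139.3]
tool_rot: [3.139, -0.004, 0.876]
force: [-0.5, -0.6, 9.6]
width: 52.7
gripper_force: 65.3
```

Call:
{"op": "move_arm", "data": {
  "targets": "-1 0 0 0 0 0 3.5;-1 0 0 0 0 0 3.5;-1 0 0 0 0 0 3.5;-1 0 0 0 0 0 0"
}}

```text
clock: 9.65
eef_pos: [520.2, 173.9, 139.2]
tool_rot: [3.14, -0.004, 0.69]
force: [0.1, -0.9, 9.8]
width: 52.0
gripper_force: 65.3
```

Call:
{"op": "move_arm", "data": {
  "targets": "-1 0 0 0 0 0 3.5;-1 0 0 0 0 0 3.5;-1 0 0 0 0 0 3.5;-1 0 0 0 0 0 0"
}}

```text
clock: 9.98
eef_pos: [520.4, 173.9, 139.2]
tool_rot: [3.141, -0.005, 0.507]
force: [0.1, -0.0, 9.7]
width: 52.5
gripper_force: 65.3
```

Call:
{"op": "move_arm", "data": {
  "targets": "-1 0 0 0 0 0 3.5;-1 0 0 0 0 0 3.5;-1 0 0 0 0 0 3.5;-1 0 0 0 0 0 0"
}}

```text
clock: 10.32
eef_pos: [518.9, 173.4, 137.8]
tool_rot: [3.141, -0.002, 0.325]
force: [1.4, -0.2, 2.2]
width: 52.4
gripper_force: 64.4
```

Call:
{"op": "move_arm", "data": {
  "targets": "-1 0 0 0 0 0 3.5;-1 0 0 0 0 0 3.5;-1 0 0 0 0 0 3.5;-1 0 0 0 0 0 0"
}}

```text
clock: 10.65
eef_pos: [518.1, 173.2, 137.0]
tool_rot: [3.141, 0.0, 0.143]
force: [1.0, -0.3, -2.2]
width: 51.9
gripper_force: 64.0
```

It dropped into the keyways between yaw 0.51 and 0.33. I'm turning back 3° to centre and pushing down in steps.

Call:
{"op": "move_arm", "data": {
  "targets": "-1 0 0 0 0 0 -3;-1 0 0 0.3 0 0 0;-1 0 0 0.3 0 0 0;-1 0 0 0 0 0 0;-1 0 0 0 0 0 0"
}}

```text
clock: 11.07
eef_pos: [518.3, 173.2, 131.0]
tool_rot: [-3.142, 0.0, 0.195]
force: [0.9, 0.9, -1.9]
width: 52.3
gripper_force: 63.9
```

Call:
{"op": "move_arm", "data": {
  "targets": "-1 0 0 0.3 0 0 0;-1 0 0 0.3 0 0 0;-1 0 0 0 0 0 0;-1 0 0 0 0 0 0"
}}

```text
clock: 11.4
eef_pos: [518.4, 173.3, 125.7]
tool_rot: [-3.141, -0.0, 0.195]
force: [-1.1, -1.5, 3.9]
width: 52.2
gripper_force: 64.7
```

Call:
{"op": "move_arm", "data": {
  "targets": "-1 0 0 0.3 0 0 0;-1 0 0 0 0 0 0;-1 0 0 0 0 0 0;-1 0 0 0 0 0 0"
}}

```text
clock: 11.73
eef_pos: [518.5, 173.4, 123.7]
tool_rot: [-3.141, -0.001, 0.195]
force: [-2.5, -0.9, 11.9]
width: 52.4
gripper_force: 65.6
```

Call:
{"op": "move_arm", "data": {
  "targets": "-1 0 0 0.2 0 0 0;-1 0 0 0 0 0 0;-1 0 0 0 0 0 0;-1 0 0 0 0 0 0"
}}

```text
clock: 12.07
eef_pos: [518.5, 173.4, 123.6]
tool_rot: [-3.141, -0.002, 0.195]
force: [-6.1, -1.4, 28.4]
width: 52.0
gripper_force: 67.3
```

Hard stop at TCP z 123.6 mm, about 16 mm below the pin contact, with 28 N of push. One check that it's steady, plus a look.

Call:
{"op": "move_arm", "data": {
  "targets": "-1 0 0 0 0 0 0;-1 0 0 0 0 0 0;-1 0 0 0 0 0 0;-1 0 0 0 0 0 0;-1 0 0 0 0 0 0"
}}

```text
clock: 12.48
eef_pos: [518.5, 173.4, 123.6]
tool_rot: [-3.141, -0.002, 0.195]
force: [-6.9, -1.7, 28.4]
width: 52.2
gripper_force: 67.3
```

Run:
```python
from h import *
d=grab('side')['color'][170:290,220:380];cv2.imwrite('pics/s2.png',cv2.resize(d,(800,600),interpolation=2)[:,:,::-1])
s=read_state();print(s['eef_pos'],s['force'],s['torque'],s['clock'])
```

```text
[518.49433887 173.36619286 123.63047605] [-6.46070901 -0.93937251 29.01965461] [-0.70734925  1.42580543 -0.03292569] 12.5333
```

View pics/s2.png

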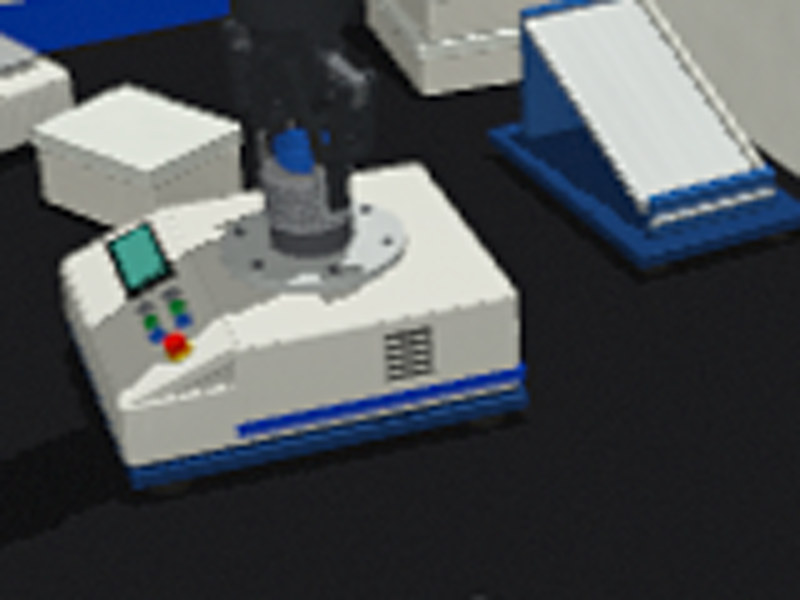

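The collar sits flush on the dark shoulder with no brass showing at about (310,235), still gripped and pushed. Handing in.

```bash
python3 -c "
from h import *
print(order.finish_job())"
```

```text
the job is handed in; nothing more can be done
None
```

The chuck is over the shaft with its keyways on the drive pins, pushed home against the spring ring (about 28 N of push, brass ring hidden), and still gripped, so you can close the ball lock; the job was handed in at about 12.5 s.

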